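# Clear the feed rack and release the pipe with the index plunger

## Robot

A 6-joint arm with a two-finger parallel gripper is mounted at the origin on a cart in front of the work surface, level with it; the furniture and walls round the work are solid. World frame = base frame: x ahead of the robot, y to its left, z up, the work surface at z = 0. Lengths are in m, angles in rad, forces in N, time in s.
With the tool pointing down it reaches from about 0.35 to 0.775 m from the base axis. Payload 5.5 kg.
Tool frame: the origin (TCP) lies on the mounting face of the last link; the fingertips stand 173 mm ahead of it and the grasp point (between the pads) lies 155 mm ahead of it; z points along the fingers, x is the direction in which the jaws open and shut, and the axes are right-handed (so a half turn about z gives the same grasp; the last joint's range is limited). The gripper opens to 85 mm and grips with 20 to 120 N. Pads are 22 mm wide; open, the fingers measure 114 mm over their backs; the gripper's body (76 mm by 85 mm) begins 54 mm behind the grasp point. The pads swing forward as they close: fully open they stand 13 mm farther back than shut.
Start: joints at [-1.332, 0.313, 0.046, 1.304, 0, 1.431], TCP at [0.213, -0.534, 0.405] pointing down, gripper open.
Joint ranges: [-2.76, 2.76], [-0.86, 1.69], [-1.03, 1.26], [-2.2, 2.34], [-1.47, 1.5], [-3.14, 3.14]. Speed limits (rad/s): [2.57, 2.57, 3.14, 3.14, 3.14, 3.14].

## Interface

Orientations are given as a unit quaternion [x, y, z, w].
In Python, from station import env gives the robot as it stands. The module is installed in compiled form; this text tells all that it offers.
- The arm moves only by the tool drive_tool, never from a script. Its argument "deltas" is a list of rows, each a list of 7 numbers: the turn, a rotation vector about the tool's x, y, z in degrees, then the shift along the tool's x, y, z in mm, then the finger opening in mm, from 0 to 85.4. A call has 1 to 20 rows; each row shifts and turns the commanded pose from where the row before left it, along the tool's axes as they then stand; what a row does not reach is not made up. A row lasts 1/10 s, in which the tool goes at most 50 mm and 8.59 degrees, less where a joint would pass 70% of its speed; a pose out of reach is approached as far as the arm can. A call is refused whole if a number of a shift passes 50 or a number of a turn 8.59, either way. A call with a gripper value outside its range is refused whole. The fingers move at their own pace and stop on an object; "newtons" is the grip in N (left out, the last holds). Time passes only in rows, so rows that do not move let the fingers close. It gives the time, the measured TCP pose, the force and the opening at its end, in the units of the state.
- env.state(): the state, without advancing time (a new reading comes with each control period).
- env.get_image(name): name is "scene" or "top" or "wrist"; returns a dict with "img" (400x640x3 uint8, red, green, blue), "fovy" (degrees; the focal length in pixels is half the picture's height over the tangent of half this angle, whatever the lens; pixels are square), "cx", "cy" (the principal point, pixels), "eye" and "orientation" of the camera in the world; the wrist camera has in their place "hand_eye" (4x4, takes a point from camera to tool coordinates, whose origin is the TCP and whose axes are the tool frame's). Camera axes: x right, y up, looking along -z (the intrinsics and any distortion apply to the point x, -y, -z); pixel columns grow to the right and rows downward; lengths in m; the calibration is good to about 2 mm. A picture is of the moment at which its call begins: read the wrist's pose just before it. There is no depth.
- env.close_job(): hands the job in, once; it reports no verdict.
The state is a dict: "t": time; "qpos": joint angles; "qd": joint speeds; "effort": joint torques, N m; "tcp_pos": TCP position; "orientation": TCP orientation; "contact_force": force on the tool from outside, world axes, zero at the start; "torque": the same for the moment, N m; "width": finger opening in m.
Only numpy, scipy, OpenCV 4.12 (cv2) and the standard library are available. Lean on these libraries where they do the work, as an engineer would, in place of code of your own. Each camera call takes 0.05 s, during which the arm holds its last target.

## Task

First lift the square-tube offcut out of the level run-out of the feed rack and lay it down on the open table, clear of the rack. Then take the knob of the rack's sprung index plunger, pull it fully back so that its pin comes clear out of its hole and the pipe rolls down by itself to the end stop, and finish while still holding the plunger fully back. Do not pull the plunger while the offcut is still in the rack, do not touch the pipe with the robot, and leave the small parts lying about where they are.

Things in the scene. Friction and masses are not known exactly. Their poses are not given: they have to be found in the camera images.
- rack: Steel pipe feed rack fixed on the table. Origin on the table top under the lane's centre line; z up, y up the lane, -x side (plunger) towards the robot. Foot plate x +-55, y -207 to +132 mm. Lane 65 mm wide between 5 mm sides: level run-out from the end stop (y -200) to y -50, then a 10 degree ramp up to y +125, floor there 51 mm high; side plates at the ramp up to 82 mm high.
- plunger (a joint): How far the index plunger is pulled out, m: 0 = at rest, pin through the seat hole and across the lane in front of the pipe; 0.038 = fully back at its stop, pin tip 4 mm clear of the holed plate. It slides level along the rack's -x. A spring pulls it home with 3 N at rest, 9 N fully back: it springs in again if let go.
- knob (a point): Centre of the plunger's round knob: 26 mm diameter, 26 mm long, axis level along the rack's x, 60 mm above the table; moves with the plunger. At rest at x -99, y +45 mm of the rack, its inner face 6 mm from the spring barrel; table free beside and before it. Pinch it from above across its diameter (closing along the rack's y).
- runout (a point): Middle of the level run-out floor, on the lane's centre line, 20 mm above the table, at y = -125 mm of the rack; axes as the rack's. The run-out's low sides are 38 mm above the table, its end stop 54 mm.
- offcut: Offcut of square steel tube, 42 mm long (its x) by 25 by 25 mm, lying in the run-out near its middle, its length about along the lane. Origin at the centre of its underside, z up. Can be pinched from above across its length, 42 mm, where there is free lane at either end.
- pipe: Short grey steel pipe, 48 mm diameter, 58 mm long, lying across the ramp uphill of the plunger pin, and resting against it. Origin at the centre of one end face; its z is the pipe's axis.
- nut: Loose hex nut, 28x25x15 mm, on the table in front of the rack; origin under its centre. To be left alone.
- bar_stub: Loose hex bar stub, 55x14x12 mm, on the table in front of the rack's high end; origin under its centre. To be left alone.
- slug: Loose steel disc, 44 mm diameter, 10 mm high, behind the rack; origin under its centre. To be left alone.
- scrap: Loose steel strip, 58x16x6 mm, behind the rack; origin under its centre. To be left alone.
- seat_hole (a point): Centre of the 13 mm seat hole in the rack's near side plate (82 mm high), at y +45, z 60 mm of the rack, on the plate's outer face. In front of it stands the plunger's bracket, 82 mm high, x -52 to -62, y +23 to +67 mm of the rack, with a spring barrel of 20 mm diameter that reaches to x = -80.
Not all that is in view belongs to the job. What is shaped like the offcut but blue or turquoise is not meant. Of the things that look like the pipe, the smallest one is meant.

How it is judged:
By the outcome, as a careful person would: the job done as asked, in the order asked, and still so for the second after the job is handed in, while the arm keeps its last pose, push and grip.
It also fails if it takes over 48 s, if anything falls off the work surface, if the arm or the gripper's body presses on something with over 40 N, if the wrist force passes 120 N, or if a joint passes its speed limit or range.

## Working session

There is one attempt and no reset: what is moved stays moved. The work goes in short steps, Python scripts to look and compute and a tool call to move; the robot and the scene stay as the last step left them, time stands still between calls to the robot, and variables do not carry over. Pictures are saved under pics/ and viewed, and the job is handed in when it is done.

Besides the shell and the picture viewer there is one more tool, called after "Emit:" as name(argument=value, ...), one argument or row to a line, values as JSON. drive_tool: Moves the arm, as the interface text tells. Its arguments: {"type":"object","properties":{"deltas":{"type":"array"},"newtons":{"type":"number"}},"required":["deltas"]}

```bash
mkdir -p pics; cat > h.py <<'E'
import numpy as np,cv2,json
from station import env
from scipy.spatial.transform import Rotation as R
def snap(n,f):
    s=env.state(); d=env.get_image(n)
    cv2.imwrite(f'pics/{f}.png',d['img'][:,:,::-1])
    if n=='wrist':
        T=np.eye(4);T[:3,:3]=R.from_quat(s['orientation']).as_matrix();T[:3,3]=s['tcp_pos'];M=T@np.array(d['hand_eye'])
    else:
        M=np.eye(4);M[:3,:3]=R.from_quat(d['orientation']).as_matrix();M[:3,3]=d['eye']
    c=dict(M=M.tolist(),f=200/np.tan(np.radians(d['fovy'])/2),cx=d['cx'],cy=d['cy'],extra={k:str(v) for k,v in d.items() if k!='img'})
    json.dump(c,open(f'pics/{f}.json','w'));return c
def ray(f,u,v,z):
    c=json.load(open(f'pics/{f}.json'));M=np.array(c['M'])
    d=M[:3,:3]@np.array([(u-c['cx'])/c['f'],-(v-c['cy'])/c['f'],-1]);o=M[:3,3]
    return o+d*(z-o[2])/d[2]
def proj(f,p):
    c=json.load(open(f'pics/{f}.json'));M=np.array(c['M'])
    q=M[:3,:3].T@(np.array(p)-M[:3,3]);return c['cx']+c['f']*q[0]/-q[2],c['cy']-c['f']*q[1]/-q[2]
E
python3 - <<'E'
from h import *
for n in('scene','top','wrist'): print(snap(n,n+'0')['extra'])
print(env.state())
E
```

```text
{'fovy': '45.095983962479856', 'cx': '311.90279959616953', 'cy': '195.757589010475', 'eye': '[0.20167758 0.69542374 0.73021986]', 'orientation': '[-0.10353439  0.41314718  0.87830968 -0.21716845]'}
{'fovy': '49.381967657395506', 'cx': '314.6498889778726', 'cy': '189.82047473227865', 'eye': '[0.40679425 0.00839235 1.23612549]', 'orientation': '[ 0.05188223 -0.05862042 -0.70401359  0.70585887]'}
{'fovy': '62.8732125645143', 'cx': '319.05665248684613', 'cy': '197.75437604480345', 'hand_eye': '[[ 9.99999912e-01 -4.18289315e-04  2.24168676e-05 -2.24044050e-04]\n [-3.98042894e-04 -9.65543752e-01 -2.60240473e-01 -6.55540387e-02]\n [ 1.30500276e-04  2.60240442e-01 -9.65543834e-01  3.04631507e-02]\n [ 0.00000000e+00  0.00000000e+00  0.00000000e+00  1.00000000e+00]]'}
{'t': 0.15, 'qpos': array([-1.33161289e+00,  3.13822045e-01,  4.52232615e-02,  1.30361279e+00,
        6.82188751e-06,  1.43117958e+00]), 'qd': array([ 0.00133395, -0.0019245 ,  0.0033076 , -0.00072326, -0.0006049 ,
        0.00110174]), 'effort': array([ 1.75648926e-03, -4.81064451e+01,  2.98815268e+01,  1.39357618e-02,
       -1.45365025e-04,  7.75869864e-06]), 'tcp_pos': array([ 0.21258473, -0.53409428,  0.40401006]), 'orientation': array([ 8.27588448e-01, -5.61334891e-01, -5.22355994e-04, -4.77374685e-04]), 'contact_force': array([-0.33529838, -0.12033347, -0.88420054]), 'torque': array([0.00388737, 0.02409257, 0.01858811]), 'width': 0.08581091927249872}
```

View pics/scene0.png

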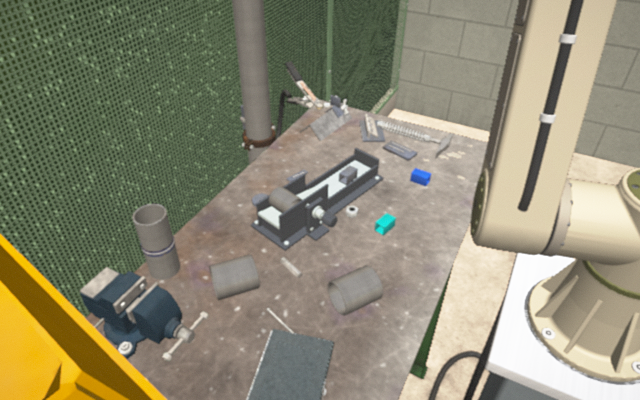

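View pics/top0.png

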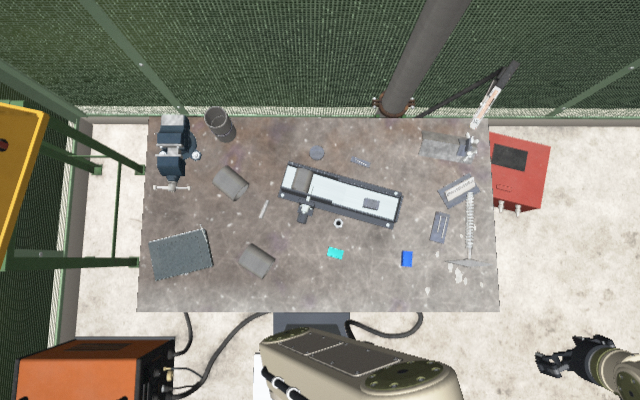

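View pics/wrist0.png

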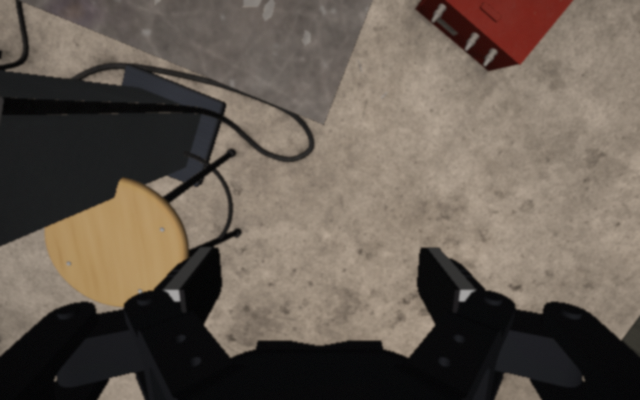

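```bash
python3 - <<'E'
import cv2,numpy as np
a=cv2.imread('pics/top0.png')[150:240,265:415];cv2.imwrite('pics/c1.png',cv2.resize(a,None,fx=5,fy=5,interpolation=2))
a=cv2.imread('pics/scene0.png')[140:260,240:400];cv2.imwrite('pics/c2.png',cv2.resize(a,None,fx=5,fy=5,interpolation=2))
E
```

```text
(no output)
```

View pics/c1.png

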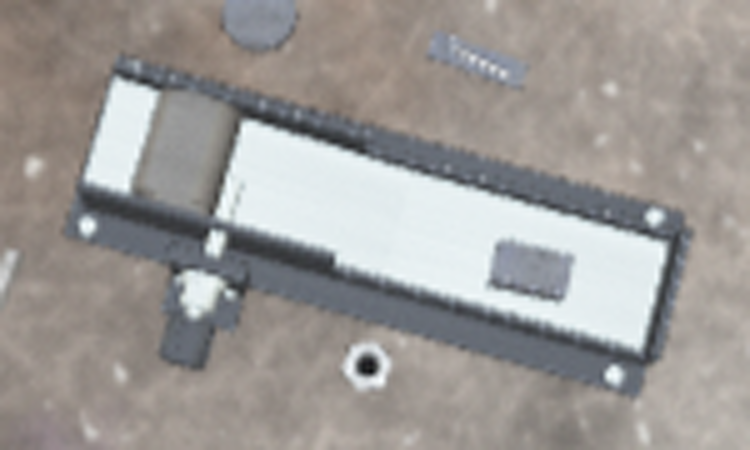

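View pics/c2.png

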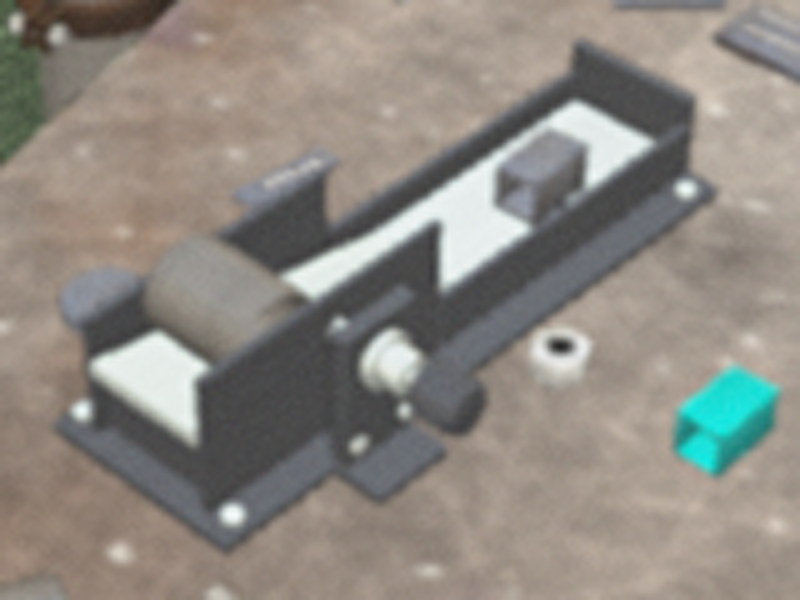

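```bash
cat >> h.py <<'E'
def rk(p,pose):
    c,s=np.cos(pose[2]),np.sin(pose[2]);return np.array([pose[0]+c*p[0]-s*p[1],pose[1]+s*p[0]+c*p[1],p[2]])
E
python3 - <<'E'
from h import *
from scipy.optimize import least_squares
t=lambda x,y:(x/5-.4+265,y/5-.4+150); s=lambda x,y:(x/5-.4+240,y/5-.4+140)
ob=[('top0',t(640,395),(-.055,-.207,.004)),('top0',t(65,235),(-.055,.132,.004)),
('scene0',s(228,550),(-.055,.132,.004)),('scene0',s(58,428),(.055,.132,.004)),('scene0',s(715,190),(-.055,-.207,.004)),
('top0',t(690,215),(.055,-.207,.004))]
f=lambda P:np.ravel([np.subtract(proj(n,rk(p,P)),uv) for n,uv,p in ob])
r=least_squares(f,[.55,0,.2]);P=r.x;print(P,np.degrees(P[2]),r.fun.round(1))
json.dump(P.tolist(),open('rack.json','w'))
print('knob',rk((-.099,.045,.06),P),[proj(n,rk((-.099,.045,.06),P)) for n in('top0','scene0')])
o=ray('top0',*t(531,270),.045);print('offcut',o, ray('scene0',*s(548,158),.045))
e=[ray('top0',*t(*q),.045) for q in((500,240),(572,258),(565,300),(488,285))];print(np.array(e).round(3))
# edges in rack frame
c,sn=np.cos(P[2]),np.sin(P[2])
for q in e+[o]: d=q[:2]-P[:2];print((np.array([c*d[0]+sn*d[1],-sn*d[0]+c*d[1]])*1e3).round(1))
print(rk((0,-.125,.02),P))
for n,z in(('nut',0.007),('teal',.025)):pass
E
```

```text
[ 0.59799339 -0.04034021 -0.27012866] -15.477232222759962 [ 0.3  0.3  0.4  0.3  0.   0.2 -0.8 -0.1  0.7 -0.  -0.4 -0.6]
knob [0.51459196 0.02944662 0.06      ] [(np.float64(302.7378264782146), np.float64(218.12492141552616)), (np.float64(329.3420695880759), np.float64(219.09721973184114))]
offcut [ 0.55668118 -0.15797292  0.045     ] [ 0.55448381 -0.15893328  0.045     ]
[[ 0.573 -0.141  0.045]
 [ 0.563 -0.181  0.045]
 [ 0.54  -0.176  0.045]
 [ 0.548 -0.134  0.045]]
[   3.1 -103.7]
[   4.2 -144.6]
[ -19.5 -146.6]
[ -22.9 -103.6]
[  -8.4 -124.4]
[ 0.56463646 -0.16080728  0.02      ]
```

Emit:
drive_tool(
  deltas=[
    [0,0,0,-10,-20,2,85],
    [0,0,0,-17,-35,4,85],
    [0,0,0,-17,-35,4,85],
    [0,0,0,-17,-35,4,85],
    [0,0,0,-17,-35,4,85],
    [0,0,0,-17,-35,4,85],
    [0,0,0,-17,-35,4,85],
    [0,0,0,-17,-35,4,85],
    [0,0,0,-17,-35,4,85],
    [0,0,0,-17,-35,4,85],
    [0,0,0,-17,-35,4,85],
    [0,0,0,-17,-35,4,85],
    [0,0,0,-17,-35,4,85],
    [0,0,0,-10,-20,4,85],
    [0,0,-5,0,0,0,85],
    [0,0,-8.4,0,0,0,85],
    [0,0,-8.4,0,0,0,85],
    [0,0,-8.4,0,0,0,85],
    [0,0,-8.4,0,0,0,85],
    [0,0,-8.4,0,0,0,85],
  ],
)

```text
t: 2.15
tcp_pos: [0.5571, -0.156, 0.3503]
orientation: [0.983, -0.182, -0.0, -0.0]
contact_force: [-0.6, 0.4, 0.3]
width: 0.0849
```

Emit:
drive_tool(
  deltas=[
    [0,0,-8.4,0,0,0,75],
    [0,0,-8.4,0,0,0,75],
    [0,0,-8.4,0,0,0,75],
    [0,0,-8.4,0,0,0,75],
    [0,0,-8.4,0,0,0,75],
    [0,0,-8.4,0,0,0,75],
    [0,0,-8.4,0,0,0,75],
    [0,0,-8.4,0,0,0,75],
    [0,0,-8.4,0,0,0,75],
    [0,0,-8.4,0,0,0,75],
    [0,0,-8.4,0,0,0,75],
    [0,0,-3,0,0,0,75],
    [0,0,0,0,0,0,75],
    [0,0,0,0,0,0,75],
  ],
)

```text
t: 3.55
tcp_pos: [0.5571, -0.156, 0.3504]
orientation: [0.799, 0.602, -0.0, -0.0]
contact_force: [-0.2, -0.3, 0.5]
width: 0.0747
```

```bash
cat >> h.py <<'E'
def togo(p,ang):
    s=env.state();M=R.from_quat(s['orientation']).as_matrix()
    a=np.degrees(np.arctan2(M[1,0],M[0,0]))
    print('t',s['t'],'tcp',s['tcp_pos'].round(4),'ang',a.round(2),'zaxis',M[:,2].round(4),'F',s['contact_force'].round(1),'w',s['width'],'q',s['qpos'].round(2))
    print('togo tool mm',(M.T@(np.array(p)-s['tcp_pos'])*1e3).round(1),'turn z',round(-(ang-a),2))
E
python3 - <<'E'
from h import *
snap('wrist','w1');togo((.556,-.158,.197),74.5)
E
```

```text
t 3.6 tcp [ 0.5571 -0.156   0.3505] ang 74.03 zaxis [-3.e-04  1.e-04 -1.e+00] F [ 0.3  1.  -0.5] w 0.07502616789345487 q [-0.41  0.34 -0.05  1.18 -0.   -0.13]
togo tool mm [ -2.2  -0.5 153.5] turn z -0.47
```

View pics/w1.png

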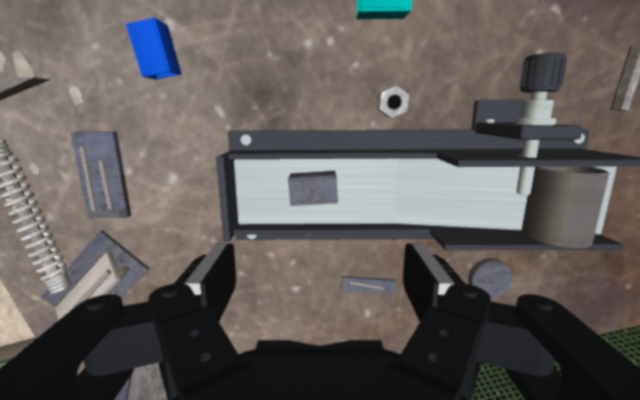

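```bash
python3 - <<'E'
import cv2,numpy as np
a=cv2.imread('pics/w1.png')
cv2.imwrite('pics/c3.png',cv2.resize(a[120:250,215:375],None,fx=4,fy=4,interpolation=2))
cv2.imwrite('pics/c4.png',cv2.resize(a[40:260,430:630],None,fx=2.7,fy=2.7,interpolation=2))
E
```

```text
(no output)
```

View pics/c3.png

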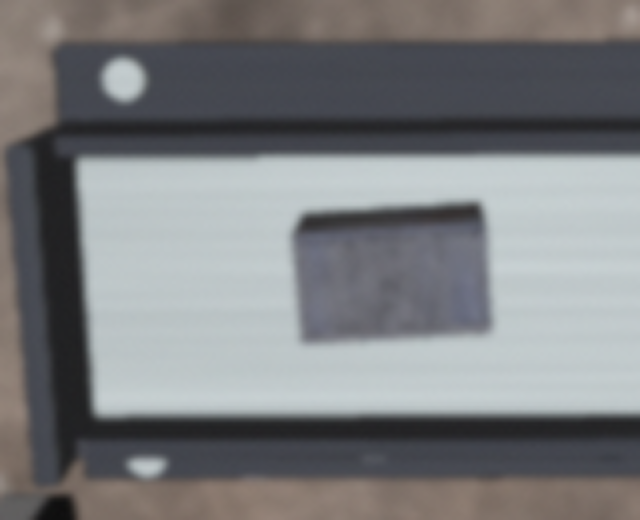

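View pics/c4.png

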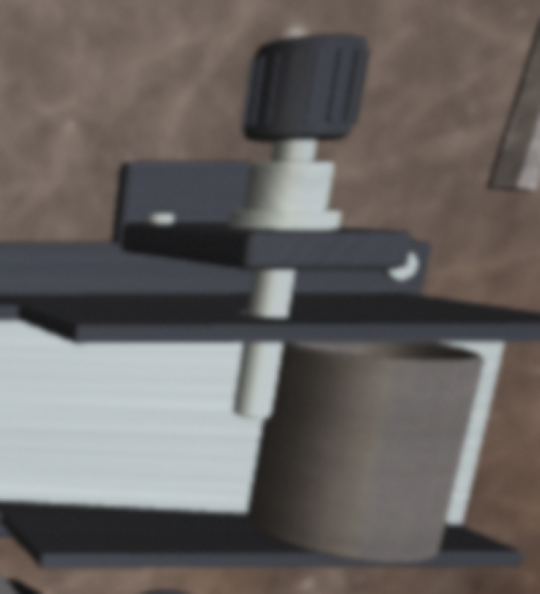

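```bash
python3 - <<'E'
from h import *
w=lambda x,y:(x/4-.375+215,y/4-.375+120)
C=np.array([ray('w1',*w(*q),.045) for q in((295,232),(483,220),(491,330),(303,342))])
m=C.mean(0);print(C.round(4),m)
e1=C[1]-C[0];e2=C[2]-C[3];print([np.linalg.norm(e) for e in(e1,e2,C[2]-C[1])],[np.degrees(np.arctan2(e[1],e[0])) for e in(e1,e2)])
# rack checks
P=json.load(open('rack.json'));c4=lambda x,y:(x/2.7-.3+430,y/2.7-.3+40)
for n,uv,p in(('plate corner',w(55,45),(-.055,-.207,.004)),('stop top near?',w(8,148),(-.0375,-.205,.054)),('stop far',w(35,485),(.0375,-.205,.054))):
    print(n,uv,np.round(proj('w1',rk(p,P)),1))
for p in((-.112,.045,.06),(-.086,.045,.06)): print('knob c',np.round(proj('w1',rk(p,P)),1))
print('obs knob outer/inner mid',c4(310,38),c4(300,135))
togo((m[0],m[1],.197),78)
E
```

```text
[[ 0.5404 -0.1784  0.045 ]
 [ 0.5489 -0.1391  0.045 ]
 [ 0.5729 -0.1438  0.045 ]
 [ 0.5643 -0.1841  0.045 ]] [ 0.55661669 -0.16133119  0.045     ]
[np.float64(0.04028746092646666), np.float64(0.04119952812131727), np.float64(0.024488849000566335)] [np.float64(77.7586458374441), np.float64(77.84373609453982)]
plate corner (228.375, 130.875) [229.4 131.9]
stop top near? (216.625, 156.625) [217.3 157.7]
stop far (223.375, 240.875) [224.9 243.3]
knob c [545.   55.2]
knob c [539.1  92.2]
obs knob outer/inner mid (544.5148148148148, 53.77407407407407) (540.8111111111111, 89.7)
t 3.6 tcp [ 0.5571 -0.156   0.3505] ang 74.03 zaxis [-3.e-04  1.e-04 -1.e+00] F [ 0.3  1.  -0.5] w 0.07502616789345487 q [-0.41  0.34 -0.05  1.18 -0.   -0.13]
togo tool mm [ -5.2   1.  153.5] turn z -3.97
```

Emit:
drive_tool(
  deltas=[
    [0,0,-3.8,0,0,0,75],
    [0,0,0,-5,1,15,75],
    [0,0,0,0,0,30,75],
    [0,0,0,0,0,30,75],
    [0,0,0,0,0,25,75],
    [0,0,0,0,0,15,75],
    [0,0,0,0,0,12,75],
    [0,0,0,0,0,10,75],
    [0,0,0,0,0,8,75],
    [0,0,0,0,0,5,75],
    [0,0,0,0,0,0,75],
  ],
)

```text
t: 4.7
tcp_pos: [0.557, -0.1611, 0.2003]
orientation: [0.778, 0.629, -0.0, -0.0]
contact_force: [-0.4, 0.5, 0.7]
width: 0.0752
```

```bash
python3 - <<'E'
from h import *
snap('wrist','w2');togo((.5566,-.1613,.197),77.8)
E
```

```text
t 4.75 tcp [ 0.5572 -0.1612  0.2008] ang 77.9 zaxis [ 1.e-04 -2.e-04 -1.e+00] F [ 0.6  0.4 -0.6] w 0.07489540593261886 q [-0.42  0.46 -0.26  0.85 -0.   -0.21]
togo tool mm [-0.2 -0.6  3.8] turn z 0.1
```

View pics/w2.png

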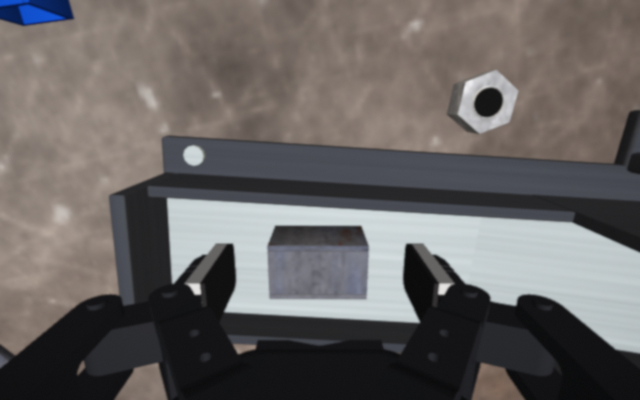

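Emit:
drive_tool(
  deltas=[
    [0,0,0,0,0,2,70],
    [0,0,0,0,0,2,60],
    [0,0,0,0,0,0,45],
    [0,0,0,0,0,0,36],
    [0,0,0,0,0,0,36],
    [0,0,0,0,0,0,36],
    [0,0,0,0,0,0,36],
    [0,0,0,0,0,0,36],
  ],
  newtons=40,
)

```text
t: 5.55
tcp_pos: [0.5573, -0.1612, 0.197]
orientation: [0.778, 0.629, 0.0, 0.0]
contact_force: [-0.0, 0.5, 3.7]
width: 0.0409
```

```bash
python3 - <<'E'
from h import *
for n,u,v,z in(('nut',338,223,.015),('teal',335,253,.025),('blue',407,259,.025),('free',371,250,0),('edge',371,310,0)):
    print(n,ray('top0',u,v,z).round(3))
togo((.44,-.185,.30),77.8)
E
```

```text
nut [ 0.505 -0.069  0.015]
teal [ 0.422 -0.059  0.025]
blue [ 0.406 -0.258  0.025]
free [ 0.431 -0.162  0.   ]
edge [ 0.267 -0.159  0.   ]
t 5.55 tcp [ 0.5573 -0.1612  0.197 ] ang 77.91 zaxis [ 5.e-04 -3.e-04 -1.e+00] F [-0.   0.5  3.7] w 0.040868878859598695 q [-0.42  0.47 -0.27  0.84 -0.   -0.21]
togo tool mm [ -47.9 -109.6 -103. ] turn z 0.11
```

Emit:
drive_tool(
  deltas=[
    [0,0,0,0,0,-5,36],
    [0,0,0,0,0,-15,36],
    [0,0,0,0,0,-25,36],
    [0,0,0,0,0,-25,36],
    [0,0,0,0,0,-5,36],
    [0,0,0,-3,-15,0,36],
    [0,0,0,-6,-28,0,36],
    [0,0,0,-6,-28,0,36],
    [0,0,0,-6,-28,0,36],
    [0,0,0,-4,-20,0,36],
    [0,0,0,0,-6,0,36],
    [0,0,0,0,0,15,36],
    [0,0,0,0,0,25,36],
    [0,0,0,0,0,25,36],
    [0,0,0,0,0,15,36],
    [0,0,0,0,0,8,36],
    [0,0,0,0,0,3,36],
    [0,0,0,0,0,0,36],
  ],
)

```text
t: 7.35
tcp_pos: [0.43, -0.1595, 0.1806]
orientation: [0.778, 0.629, -0.0, -0.0]
contact_force: [0.7, 0.1, -0.3]
width: 0.0408
```

```bash
python3 - <<'E'
from h import *
snap('wrist','w3');togo((.43,-.16,.177),77.8)
E
```

```text
t 7.4 tcp [ 0.4301 -0.1596  0.1811] ang 77.91 zaxis [ 7.e-04 -5.e-04 -1.e+00] F [-0.3  0.2 -0.4] w 0.04083799582469359 q [-0.53  0.29 -0.59  0.69 -0.   -0.32]
togo tool mm [-0.4 -0.1  4.1] turn z 0.11
```

View pics/w3.png

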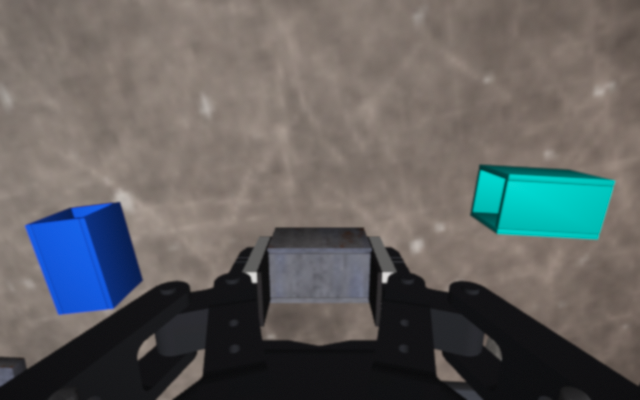

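Emit:
drive_tool(
  deltas=[
    [0,0,0,0,0,2,36],
    [0,0,0,0,0,1.5,36],
    [0,0,0,0,0,0,36],
    [0,0,0,0,0,0,48],
    [0,0,0,0,0,0,56],
    [0,0,0,0,0,0,60],
    [0,0,0,0,0,0,60],
    [0,0,0,0,0,-10,60],
    [0,0,0,0,0,-30,60],
    [0,0,0,0,0,-40,60],
    [0,0,0,0,0,-40,60],
    [0,0,0,0,0,-40,60],
    [0,0,0,0,0,-10,60],
    [0,0,0,0,0,0,60],
  ],
)

```text
t: 8.8
tcp_pos: [0.4302, -0.1597, 0.3496]
orientation: [0.778, 0.629, 0.001, 0.002]
contact_force: [0.2, 0.7, -0.5]
width: 0.0601
```

```bash
python3 - <<'E'
from h import *
snap('wrist','w4');P=json.load(open('rack.json'))
k=rk((-.101,.045,.06),P);print(k);togo((k[0],k[1],.35),74.52)
E
```

```text
[0.51266449 0.02998033 0.06      ]
t 8.85 tcp [ 0.4297 -0.1594  0.3477] ang 77.9 zaxis [ 0.0014 -0.001  -1.    ] F [-0.7 -0.5 -0.8] w 0.05995415693759662 q [-0.53  0.12 -0.35  1.11 -0.   -0.32]
togo tool mm [202.6  41.5  -2.3] turn z 3.38
```

View pics/w4.png

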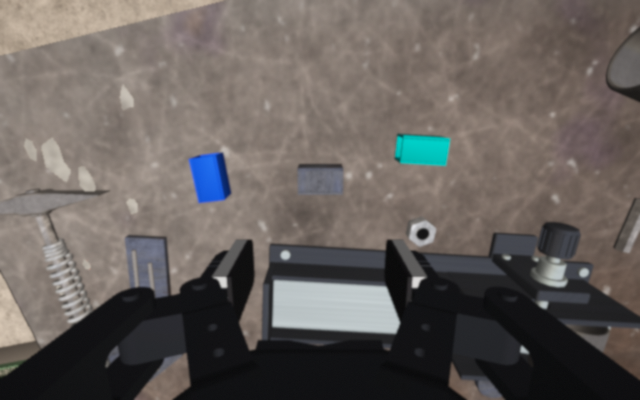

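Emit:
drive_tool(
  deltas=[
    [0,0,0,15,3,0,60],
    [0,0,0,30,6,0,55],
    [0,0,0,30,6,0,50],
    [0,0,0,30,6,0,50],
    [0,0,0,30,6,0,50],
    [0,0,0,30,6,0,50],
    [0,0,0,25,6,0,50],
    [0,0,0,12,2.5,0,50],
    [0,0,3.4,0,0,0,50],
    [0,0,0,0,0,0,50],
    [0,0,0,0,0,0,50],
  ],
)

```text
t: 9.95
tcp_pos: [0.5121, 0.0291, 0.3462]
orientation: [0.796, 0.606, -0.001, -0.001]
contact_force: [-0.2, -0.1, 0.0]
width: 0.0499
```

```bash
python3 - <<'E'
from h import *
snap('wrist','w5');P=json.load(open('rack.json'))
k=rk((-.101,.045,.06),P);print(k);togo((k[0],k[1],.215),74.52)
for p in((-.112,.045,.06),(-.086,.045,.06)): print('knob c',np.round(proj('w5',rk(p,P)),1))
a=cv2.imread('pics/w5.png');cv2.imwrite('pics/c5.png',cv2.resize(a[80:280,220:420],None,fx=3,fy=3,interpolation=2))
E
```

```text
[0.51266449 0.02998033 0.06      ]
t 10.0 tcp [0.5122 0.0289 0.3464] ang 74.52 zaxis [-1.5e-03 -1.0e-04 -1.0e+00] F [ 0.7  0.6 -0.3] w 0.04975825415422506 q [-0.1   0.22 -0.22  1.13 -0.    0.17]
togo tool mm [  1.2   0.4 131.4] turn z -0.0
knob c [320.5 182. ]
knob c [320.4 213.1]
```

View pics/w5.png

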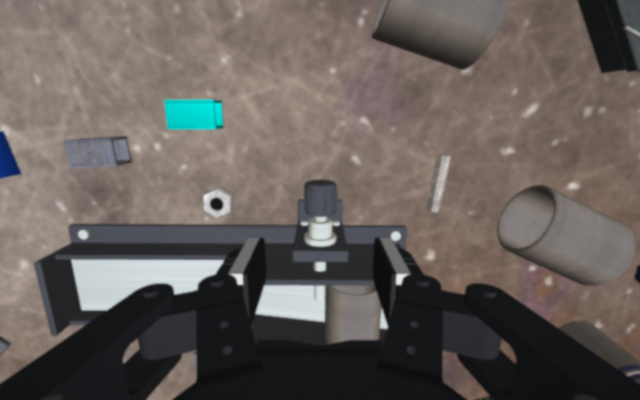

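View pics/c5.png

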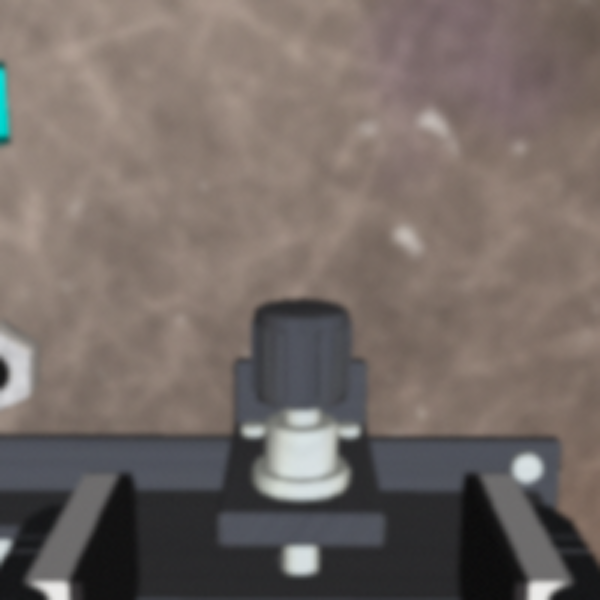

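Emit:
drive_tool(
  deltas=[
    [0,0,0,1,0.4,20,50],
    [0,0,0,0,0,30,50],
    [0,0,0,0,0,30,50],
    [0,0,0,0,0,25,50],
    [0,0,0,0,0,15,50],
    [0,0,0,0,0,8,50],
    [0,0,0,0,0,3,50],
    [0,0,0,0,0,0,50],
  ],
  newtons=60,
)

```text
t: 10.8
tcp_pos: [0.5134, 0.03, 0.2164]
orientation: [0.796, 0.605, 0.0, 0.0]
contact_force: [-0.6, -0.3, 0.4]
width: 0.0499
```

```bash
python3 - <<'E'
from h import *
snap('wrist','w6');P=json.load(open('rack.json'))
k=rk((-.101,.045,.06),P);togo((k[0],k[1],.215),74.52)
E
```

```text
t 10.85 tcp [0.5135 0.03   0.2168] ang 74.49 zaxis [ 1.e-03 -2.e-04 -1.e+00] F [ 0.7 -0.8  0.5] w 0.04952956680819935 q [-0.1   0.34 -0.42  0.82 -0.    0.17]
togo tool mm [-0.3 -0.8  1.8] turn z -0.03
```

View pics/w6.png

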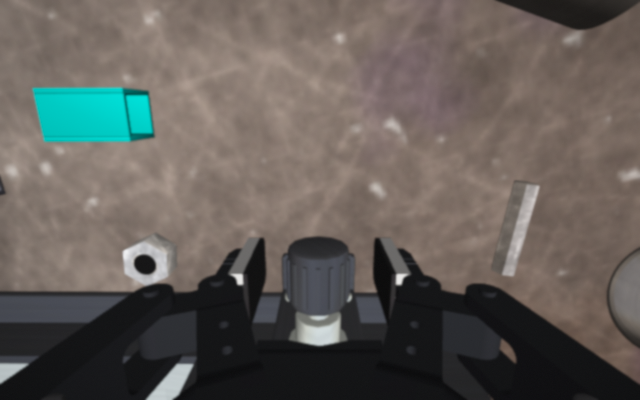

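Emit:
drive_tool(
  deltas=[
    [0,0,0,0,-1,1.5,45],
    [0,0,0,0,0,0,35],
    [0,0,0,0,0,0,26],
    [0,0,0,0,0,0,20],
    [0,0,0,0,0,0,20],
    [0,0,0,0,0,0,20],
    [0,0,0,0,0,0,20],
    [0,0,0,0,0,0,20],
  ],
  newtons=60,
)

```text
t: 11.65
tcp_pos: [0.5123, 0.03, 0.2155]
orientation: [0.796, 0.605, -0.0, 0.001]
contact_force: [-1.9, -3.6, 5.5]
width: 0.0246
```

Emit:
drive_tool(
  deltas=[
    [0,0,0,0,-2,0,20],
    [0,0,0,0,-4,0,20],
    [0,0,0,0,-4,0,20],
    [0,0,0,0,-5,0,20],
    [0,0,0,0,-5,0,20],
    [0,0,0,0,-5,0,20],
    [0,0,0,0,-5,0,20],
    [0,0,0,0,-4,0,20],
    [0,0,0,0,-2,0,20],
    [0,0,0,0,0,0,20],
    [0,0,0,0,0,0,20],
  ],
)

```text
t: 12.75
tcp_pos: [0.4799, 0.0391, 0.2155]
orientation: [0.796, 0.605, 0.001, 0.003]
contact_force: [7.4, -6.9, -4.0]
width: 0.0243
```

```bash
python3 - <<'E'
from h import *
snap('wrist','w7');snap('scene','s7');P=json.load(open('rack.json'))
k=rk((-.101-.038,.045,.06),P);togo((k[0],k[1],.215),74.52)
a=cv2.imread('pics/s7.png');cv2.imwrite('pics/c7.png',cv2.resize(a[130:280,230:430],None,fx=4,fy=4,interpolation=2))
E
```

```text
t 12.85 tcp [0.4799 0.0391 0.2155] ang 74.45 zaxis [ 0.0061 -0.0035 -1.    ] F [ 6.  -6.9 -3.7] w 0.023961350264410534 q [-0.08  0.28 -0.5   0.78 -0.    0.19]
togo tool mm [-0.1 -4.   0.5] turn z -0.07
```

View pics/w7.png

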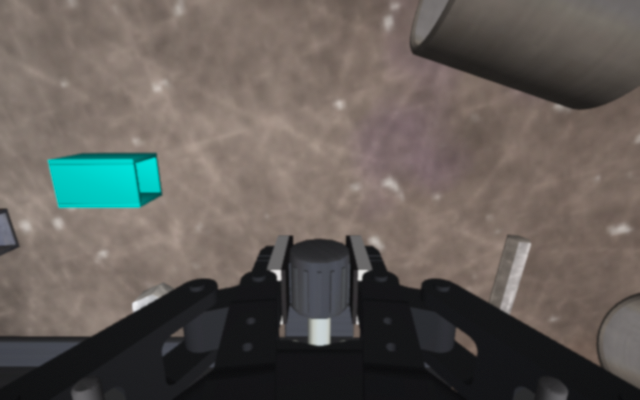

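View pics/c7.png

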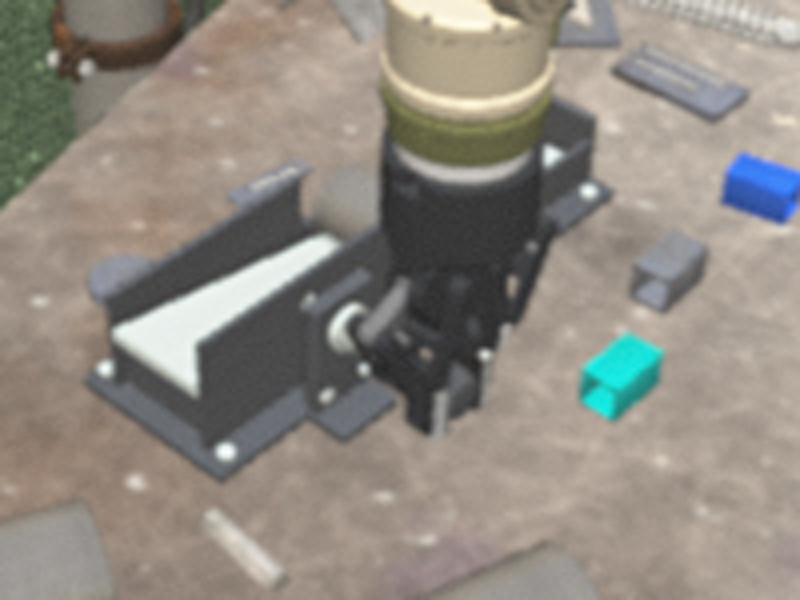

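Emit:
drive_tool(
  deltas=[
    [0,0,0,0,-1.5,0,20],
    [0,0,0,0,-1.5,0,20],
    [0,0,0,0,-1,0,20],
    [0,0,0,0,0,0,20],
    [0,0,0,0,0,0,20],
  ],
)

```text
t: 13.35
tcp_pos: [0.4762, 0.0401, 0.2155]
orientation: [0.796, 0.605, 0.002, 0.003]
contact_force: [6.1, -7.1, -4.4]
width: 0.024
```

```bash
python3 - <<'E'
from h import *
P=json.load(open('rack.json'))
k=rk((-.101-.038,.045,.06),P);togo((k[0],k[1],.215),74.52)
E
```

```text
t 13.35 tcp [0.4762 0.0401 0.2155] ang 74.44 zaxis [ 0.0066 -0.0036 -1.    ] F [ 6.1 -7.1 -4.4] w 0.024011483863890418 q [-0.08  0.27 -0.51  0.78 -0.    0.19]
togo tool mm [-0.1 -0.2  0.5] turn z -0.08
```

Emit:
drive_tool(
  deltas=[
    [0,0,0,0,-0.7,0,20],
    [0,0,0,0,-0.7,0,20],
    [0,0,0,0,0,0,20],
  ],
)

```text
t: 13.65
tcp_pos: [0.475, 0.0405, 0.2156]
orientation: [0.796, 0.605, 0.002, 0.004]
contact_force: [7.5, -6.7, -5.3]
width: 0.0243
```

Emit:
drive_tool(
  deltas=[
    [0,0,0,0,-0.7,0,20],
    [0,0,0,0,0,0,20],
  ],
)

```text
t: 13.85
tcp_pos: [0.4745, 0.0406, 0.2156]
orientation: [0.796, 0.605, 0.002, 0.004]
contact_force: [7.8, -6.5, -5.2]
width: 0.024
```

Emit:
drive_tool(
  deltas=[
    [0,0,0,0,-0.7,0,20],
    [0,0,0,0,-0.7,0,20],
    [0,0,0,0,0,0,20],
  ],
)

```text
t: 14.15
tcp_pos: [0.4741, 0.0407, 0.2156]
orientation: [0.796, 0.605, 0.002, 0.005]
contact_force: [12.1, -8.5, -9.8]
width: 0.0246
```

```bash
python3 - <<'E'
from h import *
snap('wrist','w8');snap('top','t8');snap('scene','s8');togo((.4745,.0406,.2155),74.5)
a=[cv2.imread(f'pics/{n}.png')[220:360,260:390] for n in('w7','w8')]
cv2.imwrite('pics/c8.png',cv2.resize(np.hstack(a),None,fx=3,fy=3,interpolation=2))
cv2.imwrite('pics/c9.png',cv2.resize(cv2.imread('pics/t8.png')[150:240,265:415],None,fx=5,fy=5,interpolation=2))
cv2.imwrite('pics/c10.png',cv2.resize(cv2.imread('pics/s8.png')[130:280,230:430],None,fx=4,fy=4,interpolation=2))
E
```

```text
t 14.3 tcp [0.4741 0.0407 0.2156] ang 74.42 zaxis [ 0.0095 -0.0044 -0.9999] F [12.1 -7.7 -9.7] w 0.024171588886537282 q [-0.08  0.27 -0.52  0.78 -0.    0.19]
togo tool mm [-0.   0.4  0.1] turn z -0.08
```

View pics/c8.png

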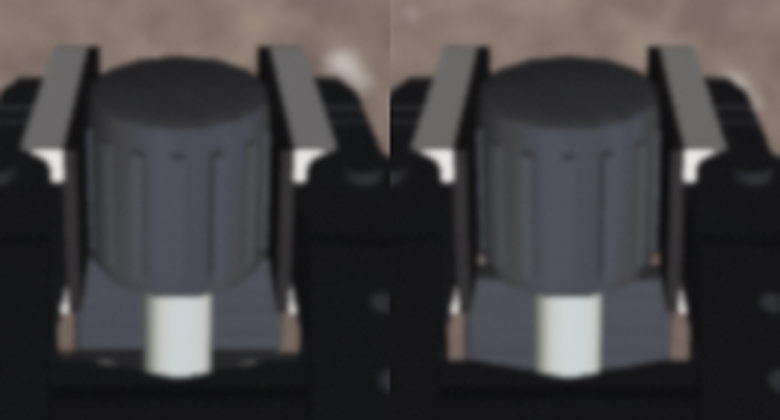

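View pics/c9.png

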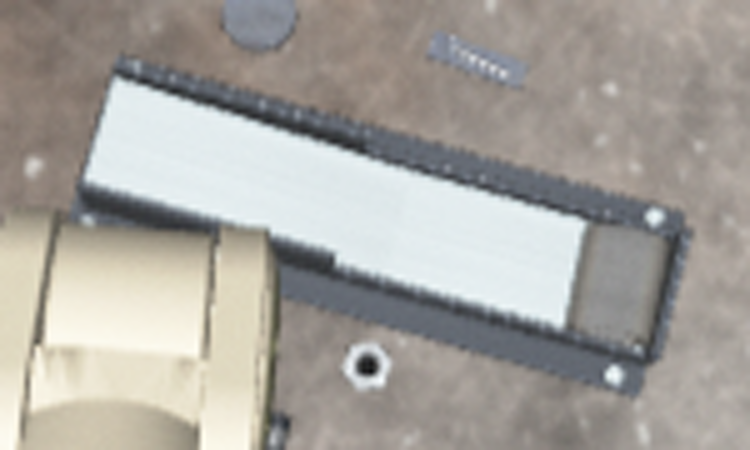

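View pics/c10.png

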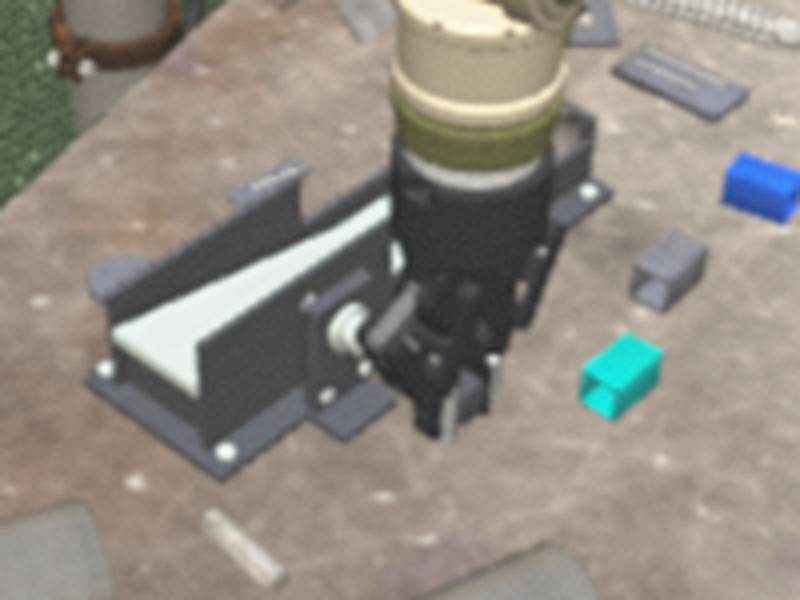

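Emit:
drive_tool(
  deltas=[
    [0,0,0,0,-0.3,0,20],
    [0,0,0,0,0,0,20],
    [0,0,0,0,0,0,20],
    [0,0,0,0,0,0,20],
    [0,0,0,0,0,0,20],
    [0,0,0,0,0,0,20],
    [0,0,0,0,0,0,20],
    [0,0,0,0,0,0,20],
  ],
)

```text
t: 15.1
tcp_pos: [0.4741, 0.0408, 0.2156]
orientation: [0.796, 0.605, 0.003, 0.005]
contact_force: [12.0, -7.6, -9.6]
width: 0.0241
```

The hold is steady at the stop, with no change in pose and about 14 N of pull, so I'm handing in.

```bash
python3 -c "
from station import env
print(env.close_job())"
```

```text
the job is handed in; nothing more can be done
None
```

The job is done and handed in at about 15 s of robot time, with the gripper still holding the plunger fully back.

- **Offcut:** I took the grey square-tube offcut out of the run-out and laid it on open table at about (0.43, -0.16). It lies about 70 mm from the rack, between the blue and turquoise look-alikes, which I left alone.
- **Plunger:** I gripped the knob from above at 60 N and pulled it back until it met its stop. The tool travelled about 39.5 mm. At the end the pull rose from 9 to about 14 N while the tool hardly moved, and the knob had not slipped between the pads in the wrist picture.
- **Pipe:** The last top view shows it lying against the end stop.
- **Hold:** Tool pose and force stayed the same over the last 0.8 s.
- **Small parts:** In the last top and scene views the nut, bar stub, slug and scrap look unmoved.

Two small differences: the tool travel read 1 to 2 mm more than the 38 mm stroke, and a sideways force of a few newtons stayed on the grip. I put both down to flex in the arm and grip. No check failed.

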